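Hold the lid of a shielded test box with its hinge knuckles in line for the pin

TASK

The lid of the shielded test box has come off its hinge. Lift it off the bench by its handle, set it level on the box so that its two hinge knuckles go down into the gaps between the box's three knuckles, and press it down against the springy seal until the lid meets the metal rim and the pin hole runs straight through all five knuckles. Finish while still gripping the handle and pressing the lid down, so that I can slide the hinge pin in; lower the lid gently and leave the pin and the tools lying where they are.

Things in the scene. Friction and masses are not known exactly. Their poses are not given: they have to be found in the camera images.
- shield_box: Fixed aluminium box open at the top, 130 (x) x 180 (y) x 62 mm high. Origin: centre of its underside on the bench, z up. Walls 6 mm thick; their tops are the metal rim, z = 62 mm. A steel hinge leaf with three knuckles is on the back wall (+x side of the box frame). A small block lies deep inside; the two latches on the front wall play no part.
- box_bore_left (a point): Point on the axis of the box's knuckle bores, at 74, +39, 70 mm in the box frame; the axis runs along the box's y. Box knuckles: outside 16, bore 9 mm, at y = -66..-42, -12..+12, +42..+66 mm, tops 16 mm above the rim. The two 30 mm gaps between them, centred at y = -27 and +27 mm, are open from above. lid_bore_left belongs here.
- box_bore_right (a point): The same axis at 74, -39, 70 mm in the box frame; lid_bore_right belongs here.
- seal (a joint): Travel in m of the black rubber sealing frame inside the rim: 0 = free, 6 mm above the metal rim; about 0.006 when the lid sits on the rim. It begins to give at 7 N and needs 15 N to go down to the rim. The lid's weight (4 N) alone does not move it: the robot must add about 11 N, a few more to rest firmly on the rim. If let go, it lifts the lid 6 mm again.
- lid: Loose aluminium lid plate 126 x 180 x 8 mm, 0.42 kg, lying flat on the bench, handle up. Origin in the plane of its underside (plate from x = -65 to +61, y = -90 to +90 mm), z up, x towards its hinge edge. When seated its x, y and yaw are those of the box frame and its origin is at z = 62 mm there (68 mm on the unpressed seal). Level when hung by the handle.
- lid_handle (a point): Middle of the handle's grip bar, at 3, 0, 35 mm in the lid frame; point axes = lid axes. Black bridge handle, flat-sided bar along the lid's y: 12 mm wide (x), 14 mm high, 92 mm long, on posts at y = -40 and +40 mm (12 mm thick). Free height under the bar 20 mm. Grip it from above, closing across the lid's x.
- lid_bore_left (a point): Outer end of the lid's left knuckle bore, at 74, +39, 8 mm in the lid frame. The lid's two knuckles (outside 16, bore 9 mm) stand beyond its +x edge at y = -39..-15 and +15..+39 mm, undersides level with the plate's; in the box's gaps they have 3 mm free at each side.
- lid_bore_right (a point): Outer end of the lid's right knuckle bore, at 74, -39, 8 mm in the lid frame.
- hinge_pin: Bystander: L-bent steel hinge pin, 8 mm thick, 150 mm long with a 30 mm bent end, lying along the front edge of the bench. Origin near its middle, on the bench.
- screwdriver_red: Bystander: red-handled screwdriver, 150 mm long, lying along the front edge of the bench; origin at its middle.
- torque_wrench: Bystander: slim grey wrench, 139 mm long, lying along the front edge of the bench; origin at its middle.

How it is judged (in metres and radians):
On the way:
1. the lid is lifted off the bench by the gripper (height (world z) of lid above 0.03 m and contact force between the fingers and lid above 2 N and contact force between lid and shield_box below 0.5 N), for 0.2 s.
At the end, for the whole second after the job is handed in: Both ends of the lid's knuckle bores lie within 3 mm of the axis of the box's bores across it (fore-and-aft and in height) and within 5 mm along it, the seal is pressed down by more than 3 mm, the lid is level within 0.05 rad and still, and the gripper is still holding it (x of lid_bore_left in the frame of shield_box between 0.071 and 0.077 m and y of lid_bore_left in the frame of shield_box between 0.034 and 0.044 m and z of lid_bore_left in the frame of shield_box between 0.067 and 0.073 m and x of lid_bore_right in the frame of shield_box between 0.071 and 0.077 m and y of lid_bore_right in the frame of shield_box between -0.044 and -0.034 m and z of lid_bore_right in the frame of shield_box between 0.067 and 0.073 m and value of joint seal above 0.003 m and contact force between the fingers and lid above 4 N and angle between lid's own z axis and vertical below 0.05 rad and linear speed of lid below 0.02 m/s); the arm keeps its last pose, push and grip.
It fails at once if the lid was slammed or forced on the box (over 60 N) (contact force between lid and shield_box above 60 N).
It fails at once if the hinge pin was moved (distance of hinge_pin from where it was at the start of the episode above 0.02 m).
It fails at once if the screwdriver was moved (distance of screwdriver_red from where it was at the start of the episode above 0.02 m).
It fails at once if the wrench was moved (distance of torque_wrench from where it was at the start of the episode above 0.02 m).
It also fails if it takes over 45 s, if anything falls off the work surface, if the arm or the gripper's body presses on something with over 40 N, if the wrist force passes 120 N, or if a joint passes its speed limit or range.

ROBOT

A 6-joint arm with a two-finger parallel gripper is mounted at the origin on a cart in front of the work surface, level with it; the furniture and walls round the work are solid. World frame = base frame: x ahead of the robot, y to its left, z up, the work surface at z = 0. Lengths are in m, angles in degrees, forces in N, time in s.
With the tool pointing down it reaches from about 0.4 to 0.825 m from the base axis. Payload 7 kg.
Tool frame: the origin (TCP) lies at the very end of the fingers, on their centre line; the grasp point (between the pads) lies 19 mm behind it (ctrl.grip_point_offset is the distance from the TCP to the grasp point, in m); x points along the fingers, z is the direction in which the jaws open and shut, and the axes are right-handed (so a half turn about x gives the same grasp; the last joint's range is limited). The gripper opens to 88 mm and grips with 3 to 60 N. Pads are 19 mm wide; open, the fingers measure 130 mm over their backs; the gripper's body (78 mm by 193 mm) begins 47 mm behind the grasp point.
Start: joints at [-48.295, 20.546, 0.682, 0, -70.136, -16.507], TCP at [0.287, -0.611, 0.227] pointing down, gripper open.
Joint ranges: [-176.03, 176.03], [-82.01, 121.73], [-58.28, 71.71], [-173.87, 95.51], [-174.79, -0.11], [-173.66, 173.66]. Speed limits (degrees/s): [136.94, 136.94, 172.46, 180, 180, 180].

INTERFACE

Orientations are given as [roll, pitch, yaw] about the fixed x, y, z axes, in that order (R = Rz(yaw) Ry(pitch) Rx(roll)).
In Python, from plant import get_obs, snapshot, calibration, close_job, ctrl gives the robot as it stands.
- The arm moves only by the tool move_arm, never from a script. Its argument "commands" is a list that holds one entry, the list of rows, each a list of 4 numbers: the shift along the tool's x, y, z in cm, then the turn about the tool's x in rad. In form: [[[dx, dy, dz, spin], ...]]. A call has 1 to 8 rows; each row shifts and turns the commanded pose from where the row before left it, along the tool's axes as they then stand; what a row does not reach is not made up. A row lasts 1/10 s, in which the tool goes at most 50 mm and 8.59 degrees, less where a joint would pass 70% of its speed; a pose out of reach is approached as far as the arm can. A call with a gripper value outside its range is refused whole. "jaw" is the finger opening in cm, from 0 to 8.76, set as the call begins (left out, the last holds). The fingers move at their own pace and stop on an object; the grip force is fixed at half the most. Time passes only in rows, so rows that do not move let the fingers close. It gives the time, the measured TCP pose, the force and the opening at its end, in the units of the state.
- get_obs(): the state, without advancing time (a new reading comes with each control period).
- snapshot(name): name is "side" or "top"; returns (picture, depth): 480x640x3 uint8, red, green, blue; 480x640 float32, m along the optical axis (not along the pixel's ray), 0 where there is no reading.
- calibration(name): a dict with "mtx" (3x3 intrinsics, pixels), "T" (4x4, takes a point from camera to world coordinates). Camera axes: x right, y up, looking along -z (the intrinsics and any distortion apply to the point x, -y, -z); pixel columns grow to the right and rows downward; lengths in m; the calibration is good to about 2 mm. A picture is of the moment at which its call begins. calibration takes no time and is no camera call.
- close_job(): hands the job in, once; it reports no verdict.
The state is a dict: "clock": time; "joint_pos": joint angles; "qvel": joint speeds; "tau": joint torques, N m; "tool_pos": TCP position; "orientation": TCP orientation; "force": force on the tool from outside, world axes, zero at the start; "moment": the same for the moment, N m; "opening": finger opening in m.
Only numpy, scipy, OpenCV 4.12 (cv2) and the standard library are available. Lean on these libraries where they do the work, as an engineer would, in place of code of your own. Each camera call takes 0.05 s, during which the arm holds its last target. There are 200 camera calls.

## Working session

There is one attempt and no reset: what is moved stays moved. The work goes in short steps, Python scripts to look and compute and a tool call to move; the robot and the scene stay as the last step left them, time stands still between calls to the robot, and variables do not carry over. Pictures are saved under pics/ and viewed, about 8 in all and at most 12, crops included, and the job is handed in when it is done.

Besides the shell and the picture viewer there is one more tool, called as name(argument=value, ...) on one line, values as JSON. move_arm: Moves the arm, as the interface text tells. Its arguments: {"type":"object","properties":{"commands":{"type":"array"},"jaw":{"type":"number"}},"required":["commands"]}

```bash
ls; mkdir -p pics
python3 - <<'E'
from plant import *
import cv2,numpy as np
np.set_printoptions(precision=4,suppress=True)
print(get_obs())
for n in("side","top"):
    p,d=snapshot(n); c=calibration(n); print(n,c["mtx"],c["T"],{k:v for k,v in c.items() if k not in("mtx","T")},d.min(),d.max())
    cv2.imwrite(f"pics/{n}0.png",p[:,:,::-1]); np.save(f"pics/{n}0.npy",d)
E
```

```text
pics
{'clock': 0.0, 'joint_pos': array([-48.293 ,  20.5903,   0.6347,  -0.0191, -70.1352, -16.5068]), 'qvel': array([ 0.0561, -0.026 ,  0.13  , -0.0136, -0.0328,  0.0441]), 'tau': array([  0.0005, -58.2714,  29.3065,   6.9975,   0.0069,  -0.0002]), 'tool_pos': array([ 0.2872, -0.6103,  0.2256]), 'orientation': array([  5.3098,  89.9074, 120.5035]), 'force': array([0.0168, 0.3357, 0.0665]), 'moment': array([-0.0871,  0.0036, -0.0243]), 'opening': 0.08753439331422314}
side [[439.8583   0.     323.513 ]
 [  0.     439.8583 234.9608]
 [  0.       0.       1.    ]] [[-0.9976 -0.0511  0.0461  0.5638]
 [ 0.0673 -0.8645  0.4982  0.4652]
 [ 0.0144  0.5001  0.8658  0.8749]
 [ 0.      0.      0.      1.    ]] {} 0.0 2.0789816
top [[595.4236   0.     318.6239]
 [  0.     595.4236 228.2811]
 [  0.       0.       1.    ]] [[-0.0181  0.9961 -0.086   0.3874]
 [-0.9998 -0.0191 -0.0108  0.0128]
 [-0.0124  0.0858  0.9962  1.3921]
 [ 0.      0.      0.      1.    ]] {} 0.0 2.2068005
```

View pics/side0.png

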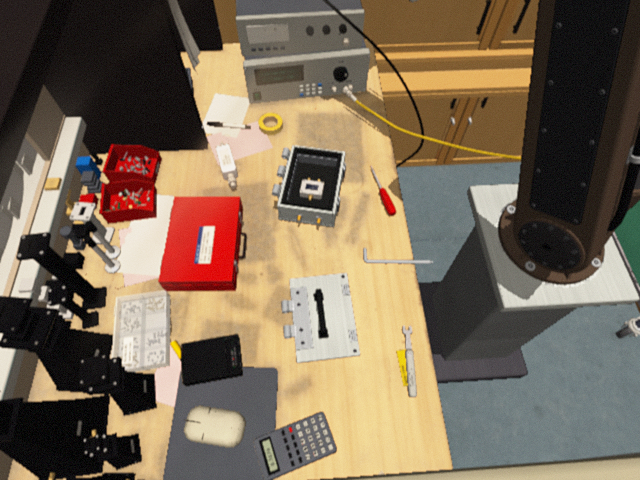

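View pics/top0.png

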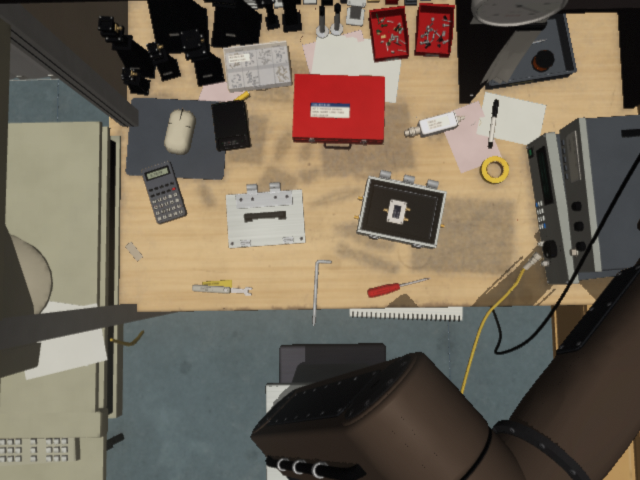

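The side view shows the lid at about (320,318) with its handle bar at (321,313), and the box at (312,185) with its knuckles on the left. In the top view the lid is at (265,217) with its handle at (265,216), and the box is at (402,211), turned slightly, with its knuckles at the top. The tools lie along the front edge, near x≈0.3.

```bash
cat > h.py <<'E'
from plant import *
import cv2,numpy as np
np.set_printoptions(precision=4,suppress=True)
def cloud(n,d):
    c=calibration(n);K=c["mtx"];v,u=np.mgrid[:480,:640]
    P=np.stack([(u-K[0,2])*d/K[0,0],-(v-K[1,2])*d/K[1,1],-d],-1)
    return P@c["T"][:3,:3].T+c["T"][:3,3]
def ray(n,uv,z):
    c=calibration(n);K=c["mtx"];T=c["T"];uv=np.atleast_2d(uv)
    r=np.c_[(uv[:,0]-K[0,2])/K[0,0],-(uv[:,1]-K[1,2])/K[1,1],-np.ones(len(uv))]@T[:3,:3].T
    return T[:3,3]+r*((z-T[2,3])/r[:,2])[:,None]
def tri(uvs):  # {cam:uv} -> point, gap
    A=0;b=0;L=[]
    for n,uv in uvs.items():
        o=calibration(n)["T"][:3,3];r=ray(n,uv,0)[0]-o;r/=np.linalg.norm(r);M=np.eye(3)-np.outer(r,r);A=A+M;b=b+M@o;L.append((o,M))
    p=np.linalg.solve(A,b);return p,[np.linalg.norm(M@(p-o)) for o,M in L]
E
python3 - <<'E'
from h import *
out=[]
for n,cr in(("side",[(280,265,365,365),(265,140,355,235)]),("top",[(215,175,315,255),(350,165,455,255)])):
    d=np.load(f"pics/{n}0.npy");P=cloud(n,d);im=cv2.imread(f"pics/{n}0.png")
    for (a,b,c,e) in cr:
        Z=P[b:e,a:c,2][d[b:e,a:c]>0]; h,ed=np.histogram(Z,bins=np.arange(-.01,.1,.004)); print(n,(a,b));print(np.c_[ed[:-1],h].T.round(3))
        out.append(cv2.resize(im[b:e,a:c],(400,300),interpolation=cv2.INTER_CUBIC))
cv2.imwrite("pics/crop0.png",np.vstack([np.hstack(out[:2]),np.hstack(out[2:])]))
E
```

```text
side (280, 265)
[[  -0.01    -0.006   -0.002    0.002    0.006    0.01     0.014    0.018
     0.022    0.026    0.03     0.034    0.038    0.042    0.046    0.05
     0.054    0.058    0.062    0.066    0.07     0.074    0.078    0.082
     0.086    0.09     0.094]
 [   0.     315.    2483.     691.    3266.    1293.     119.      10.
     1.       4.       9.      13.     154.     102.       0.       0.
     0.       0.       0.       0.       0.       0.       0.       0.
     0.       0.       0.   ]]
side (265, 140)
[[  -0.01    -0.006   -0.002    0.002    0.006    0.01     0.014    0.018
     0.022    0.026    0.03     0.034    0.038    0.042    0.046    0.05
     0.054    0.058    0.062    0.066    0.07     0.074    0.078    0.082
     0.086    0.09     0.094]
 [   1.     280.    2954.     612.      50.      50.      91.     923.
   358.     129.     148.     262.     322.     175.     175.      99.
   177.     437.     505.     540.      81.     108.      44.       0.
     0.       0.       0.   ]]
top (215, 175)
[[  -0.01    -0.006   -0.002    0.002    0.006    0.01     0.01
[... 241 characters left out ...]
    208.      24.
     1.       3.       5.      35.      96.      75.       7.       0.
     0.       0.       0.       0.       0.       0.       0.       0.
     0.       0.       0.   ]]
top (350, 165)
[[  -0.01    -0.006   -0.002    0.002    0.006    0.01     0.014    0.018
     0.022    0.026    0.03     0.034    0.038    0.042    0.046    0.05
     0.054    0.058    0.062    0.066    0.07     0.074    0.078    0.082
     0.086    0.09     0.094]
 [  89.     977.    2115.     955.      93.      28.     381.    1077.
   623.     105.     107.     221.     245.     159.     104.      64.
   179.     460.     602.     490.     162.     117.      55.       5.
     1.       0.       0.   ]]
```

View pics/crop0.png

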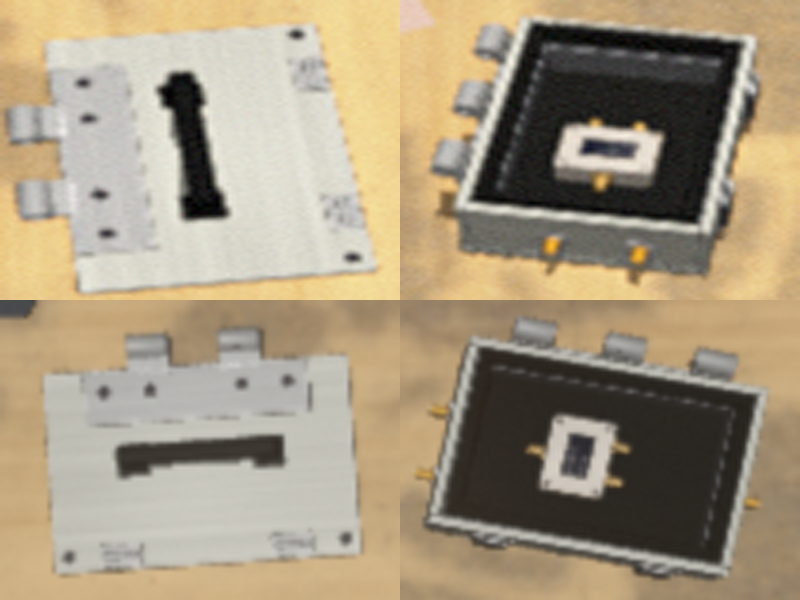

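The crops show the lid plate's four corners, the handle and the two knuckles clearly, along with the box rim and its three knuckles. I'll fit quads to the plate and the rim in both views and triangulate the corners.

```bash
cat >> h.py <<'E'
def quad(im,box,lo=150,sat=45,k=9):
    a,b,c,e=box;S=6
    g=cv2.resize(im[b:e,a:c],None,fx=S,fy=S,interpolation=cv2.INTER_CUBIC)
    hsv=cv2.cvtColor(g,cv2.COLOR_BGR2HSV)
    m=((hsv[...,2]>lo)&(hsv[...,1]<sat)).astype(np.uint8)*255
    cs,_=cv2.findContours(m,cv2.RETR_EXTERNAL,cv2.CHAIN_APPROX_NONE)
    ct=max(cs,key=cv2.contourArea);f=np.zeros_like(m);cv2.drawContours(f,[ct],-1,255,-1)
    f=cv2.morphologyEx(cv2.copyMakeBorder(f,200,200,200,200,0),cv2.MORPH_OPEN,np.ones((k*S*1,k*S*1)))[200:-200,200:-200] if k else f
    ct=max(cv2.findContours(f,cv2.RETR_EXTERNAL,cv2.CHAIN_APPROX_NONE)[0],key=cv2.contourArea)
    q=cv2.approxPolyN(ct,4,ensure_convex=True).reshape(4,2).astype(float)
    pts=ct.reshape(-1,2).astype(float);L=[]   # refine: robust line per side
    for i in range(4):
        A,B=q[i],q[(i+1)%4];t=(B-A)/np.linalg.norm(B-A);s=(pts-A)@t/np.linalg.norm(B-A);dd=abs((pts-A)@[-t[1],t[0]])
        p=pts[(s>.1)&(s<.9)&(dd<2*S)];vx,vy,x,y=cv2.fitLine(p.astype(np.float32),cv2.DIST_HUBER,0,.01,.01).ravel();L.append(np.cross([x,y,1],[x+vx,y+vy,1]))
    Q=[]
    for i in range(4):
        x=np.cross(L[i-1],L[i]);Q.append(x[:2]/x[2])
    cv2.polylines(g,[np.int32(Q)],True,(0,0,255),1)
    return (np.array(Q)+.5)/S-.5+[a,b],g
def order(uv,n,z):  # sort corners by world angle
    w=ray(n,uv,z)[:,:2];c=w-w.mean(0);i=np.argsort(np.arctan2(c[:,1],c[:,0]));return uv[i],w[i]
E
cat > m.py <<'E'
from h import *
ims={n:cv2.imread(f"pics/{n}0.png") for n in("side","top")};G=[]
B={"lid":{"side":(280,265,365,365),"top":(215,175,315,255)},"box":{"side":(265,140,355,235),"top":(350,165,455,255)}}
for o,z in(("lid",.008),("box",.062)):
    U={};W={}
    for n in("side","top"):
        q,g=quad(ims[n],B[o][n],lo=150 if o=="lid" else 140);G.append(cv2.resize(g,(400,300)));U[n],W[n]=order(q,n,z)
        w=W[n];print(o,n,"centre",w.mean(0),"sides",[round(float(np.linalg.norm(w[i]-w[(i+1)%4])),4) for i in range(4)])
        l=w[1]+w[2]-w[0]-w[3] if 0 else None
        for i in range(4):
            e=w[(i+1)%4]-w[i]; print("   edge yaw",np.degrees(np.arctan2(e[1],e[0])).round(2),w[i])
    for i in range(4):print("  tri",*tri({n:U[n][i] for n in U}))
cv2.imwrite("pics/quads.png",np.vstack([np.hstack(G[:2]),np.hstack(G[2:])]))
for n in("side","top"):
    d=np.load(f"pics/{n}0.npy");P=cloud(n,d);a,b,c,e=B["lid"][n]
    p=P[b:e,a:c].reshape(-1,3);p=p[(p[:,2]>.036)&(p[:,2]<.06)];r=cv2.minAreaRect(p[:,:2].astype(np.float32));print("handle",n,p.mean(0),np.median(p,0),r,len(p))
    a,b,c,e=B["box"][n];p=P[b:e,a:c].reshape(-1,3);p=p[(p[:,2]>.0725)&(p[:,2]<.09)];print("knuck",n,p.mean(0),len(p))
    hs=cv2.cvtColor(ims[n],cv2.COLOR_BGR2HSV);a,b,c,e=B["lid"][n];m=(hs[b:e,a:c,2]<70).astype(np.uint8)
    N,l,st,ce=cv2.connectedComponentsWithStats(m);j=1+np.argmax(st[1:,4]);print("dark centroid",n,ce[j]+[a,b],st[j])
E
python3 m.py
```

```text
lid side centre [0.5364 0.1568] sides [0.146, 0.1804, 0.121, 0.1783]
   edge yaw 3.06 [0.4747 0.0642]
   edge yaw 101.09 [0.6204 0.072 ]
   edge yaw -176.78 [0.5857 0.249 ]
   edge yaw -86.85 [0.4648 0.2422]
lid top centre [0.5375 0.1527] sides [0.1203, 0.1803, 0.1482, 0.1787]
   edge yaw 3.21 [0.4751 0.0599]
   edge yaw 84.08 [0.5953 0.0666]
   edge yaw -177.08 [0.6139 0.2459]
   edge yaw -87.04 [0.4659 0.2384]
  tri [0.4748 0.0604 0.0005] [np.float64(0.0009140070543248187), np.float64(0.0009140070543246726)]
  tri [ 0.6101  0.0655 -0.0124] [np.float64(0.011815898906379659), np.float64(0.011815898906379699)]
  tri [0.5984 0.2477 0.0215] [np.float64(0.01378722791814723), np.float64(0.013787227918147122)]
  tri [0.4652 0.24   0.001 ] [np.float64(0.0012151473006299398), np.float64(0.0012151473006300206)]
box side centre [ 0.5366 -0.1556] sides [0.132, 0.1794, 0.13, 0.1796]
   edge yaw -12.3 [ 0.4525 -0.2291]
   edge yaw 77.71 [ 0.5815 -0.2572]
   edge yaw 167.63 [ 0.6197 -0.0819]
   edge yaw -102.94 [ 0.4927 -0.0541]
box top centre [ 0.5371 -0.1604] sides [0.1289, 0.1791, 0.1292, 0.179
[... 397 characters left out ...]
64(0.0005259160976946395), np.float64(0.0005259160976945598)]
  tri [ 0.4932 -0.059   0.055 ] [np.float64(0.0011590560631530677), np.float64(0.0011590560631532187)]
handle side [0.5368 0.1569 0.0414] [0.5368 0.1575 0.0414] ((0.5367431640625, 0.1548193097114563), (0.012188158929347992, 0.09146979451179504), 3.1800858974456787) 263
knuck side [ 0.6084 -0.1719  0.0766] 170
dark centroid side [320.5    313.8691] [ 34  25  14  48 298]
handle top [0.5375 0.1522 0.0413] [0.5372 0.1515 0.0411] ((0.5376436710357666, 0.15299652516841888), (0.012545744888484478, 0.09005188196897507), 2.843792676925659) 202
knuck top [ 0.5983 -0.1727  0.0764] 224
dark centroid top [264.159 215.241] [ 30  37  40   9 195]
```

View pics/quads.png

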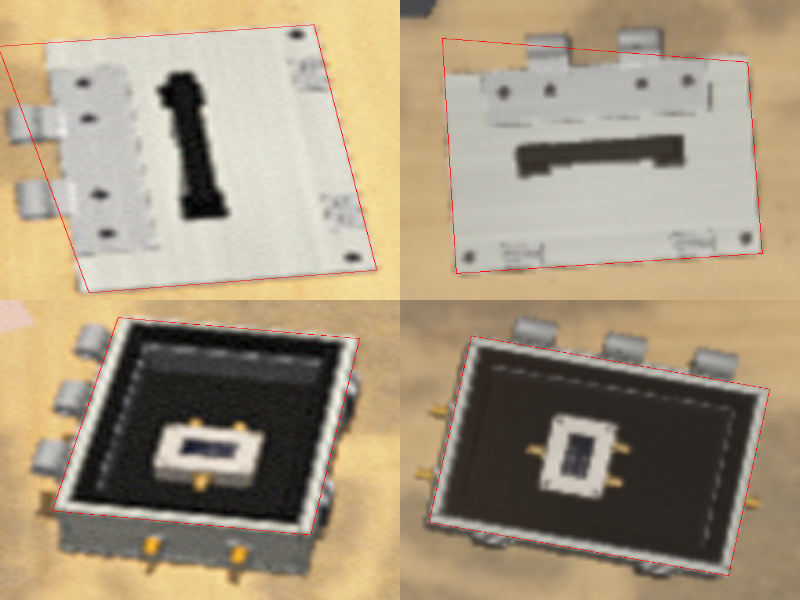

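The box rim fits are good: sides about 130 × 179 mm and yaw about -12.6°. The lid's back edge fit was spoilt by the knuckles, so I use its front and side edges instead, giving a yaw of about 3.1° and a handle at about (0.537, 0.155). The two cameras disagree by a constant 4–5 mm in y, and this cancels in the lid-to-box difference. Next I check how tall the instrument stack near the arm is.

```bash
cat >> h.py <<'E'
def go(x,y,z,yaw=None):
    o=get_obs();from_=o["tool_pos"]
    from scipy.spatial.transform import Rotation as Ro
    R=Ro.from_euler("xyz",o["orientation"],degrees=True).as_matrix()
    a=np.degrees(np.arctan2(R[1,2],R[0,2]));print("t",o["clock"],"tcp",from_,"zdir yaw",a.round(2),"tilt",R[2,1:].round(4),"F",o["force"],"open",o["opening"],"j",o["joint_pos"])
    print("shift in tool axes now, cm",(R.T@(np.array([x,y,z])-from_)*100).round(2))
    if yaw is not None:
        print("spin rad",np.radians(-(yaw-a)).round(4))
        c,s=np.cos(np.radians(yaw)),np.sin(np.radians(yaw));R2=np.array([[0,-s,c],[0,c,s],[-1,0,0]])
        print("shift in axes after spin",(R2.T@(np.array([x,y,z])-from_)*100).round(2))
E
python3 - <<'E'
from h import *
for n in("side","top"):
    P=cloud(n,np.load(f"pics/{n}0.npy")).reshape(-1,3)
    q=P[(P[:,1]<-.3)&(P[:,1]>-.8)&(P[:,0]>.3)&(P[:,0]<.7)&(P[:,2]>.05)&(P[:,2]<.5)]
    if len(q):print(n,np.percentile(q,[1,5,50,95,99],axis=0))
go(.537,.155,.20,3.1)
E
```

```text
side [[ 0.3137 -0.7495  0.0529]
 [ 0.3745 -0.5505  0.064 ]
 [ 0.5386 -0.492   0.1652]
 [ 0.6797 -0.4648  0.2413]
 [ 0.692  -0.461   0.243 ]]
top [[ 0.3696 -0.5988  0.0554]
 [ 0.3962 -0.5876  0.0842]
 [ 0.5441 -0.5036  0.2367]
 [ 0.6814 -0.4689  0.2441]
 [ 0.6932 -0.4631  0.317 ]]
t 0.1 tcp [ 0.2872 -0.6104  0.2257] zdir yaw 115.19 tilt [0.0001 0.0015] F [0.1993 0.4062 0.0558] open 0.08790806863050193 j [-48.2937  20.5877   0.6385  -0.0189 -70.1352 -16.5082]
shift in tool axes now, cm [  2.65 -55.18  58.62]
spin rad 1.9564
shift in axes after spin [ 2.57 75.07 29.08]
```

move_arm(commands=[[[-1, 0, 0, -0.148], [-1, 0, 0, -0.148], [-1, 0, 0, -0.148], [-1, 0, 0, -0.148], [-1, 0, 0, -0.148], [-1, 0, 0, -0.148], [-1, 0, 0, -0.148], [-1, 0, 0, -0.148]]])

```text
clock: 0.9
tool_pos: [0.2872, -0.6105, 0.3064]
orientation: [-64.2, 89.9, 119.2]
force: [0.1, -0.9, 0.2]
opening: 0.0875
```

```bash
python3 -c "
from h import *
go(.537,.155,.2,183.1)"
```

```text
t 0.9 tcp [ 0.2872 -0.6105  0.3064] zdir yaw -176.62 tilt [-0.0009  0.0004] F [ 0.1076 -0.928   0.2332] open 0.08754501677393162 j [-48.2964  18.561    8.0429  -0.0129 -79.5391  51.6829]
shift in tool axes now, cm [ 10.7  -74.94 -29.46]
spin rad -6.2782
shift in axes after spin [ 10.64 -75.09 -29.08]
```

move_arm(commands=[[[0, -3.7, -1.45, 0], [0, -3.7, -1.45, 0], [0, -3.7, -1.45, 0], [0, -3.7, -1.45, 0], [0, -3.7, -1.45, 0], [0, -3.7, -1.45, 0], [0, -3.7, -1.45, 0], [0, -3.7, -1.45, 0]]])

```text
clock: 1.7
tool_pos: [0.3875, -0.3074, 0.3063]
orientation: [-53.6, 90.0, 129.5]
force: [1.7, 0.9, 0.3]
opening: 0.0875
```

move_arm(commands=[[[0, -3.7, -1.45, 0], [0, -3.7, -1.45, 0], [0, -3.7, -1.45, 0], [0, -3.7, -1.45, 0], [0, -3.7, -1.45, 0], [0, -3.7, -1.45, 0], [0, -3.7, -1.45, 0], [0, -3.7, -1.45, 0]]])

```text
clock: 2.5
tool_pos: [0.4876, -0.0056, 0.3065]
orientation: [-53.2, 90.0, 129.8]
force: [0.6, -1.1, -0.4]
opening: 0.0877
```

move_arm(commands=[[[2, -3.7, -1.45, 0], [2, -3.7, -1.45, 0], [2, -3.7, -1.45, 0], [2, -3.7, -1.45, 0], [2, 0, 0, 0], [1, 0, 0, 0], [0, 0, 0, 0], [0, 0, 0, 0]]])

```text
clock: 3.3
tool_pos: [0.5379, 0.143, 0.1974]
orientation: [177.3, 90.0, 0.3]
force: [-0.3, -0.3, 0.1]
opening: 0.0874
```

Run:
```python
from h import *
go(.537,.155,.017,-176.9)
p,d=snapshot("side");cv2.imwrite("pics/side1.png",p[150:430,200:480,::-1])
```

```text
t 3.3 tcp [0.5379 0.143  0.1974] zdir yaw -176.99 tilt [ 0.     -0.0007] F [-0.3202 -0.2658  0.1238] open 0.08739744781885549 j [ 35.0576  10.6657 -16.921    0.0251 -62.3813 -32.0621]
shift in tool axes now, cm [18.04 -1.2   0.04]
spin rad -0.0016
shift in axes after spin [18.04 -1.2   0.03]
```

View pics/side1.png

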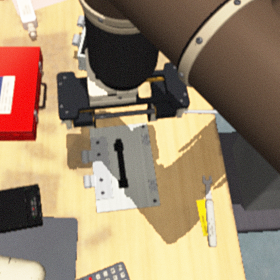

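The gripper hangs over the lid, offset about 12 mm towards -y, with its jaws opening across the handle bar. I correct that and descend.

move_arm(commands=[[[2.5, -0.6, 0, 0], [2.5, -0.6, 0, 0], [2.5, 0, 0, 0], [2.5, 0, 0, 0], [2.5, 0, 0, 0], [1.5, 0, 0, 0], [1, 0, 0, 0], [1, 0, 0, 0]]])

```text
clock: 4.15
tool_pos: [0.538, 0.1556, 0.0372]
orientation: [-153.2, 89.9, 29.8]
force: [0.2, -0.1, 0.6]
opening: 0.0876
```

move_arm(commands=[[[1, 0, 0, 0], [0.5, 0, 0, 0], [0.5, 0, 0, 0], [0, 0, 0, 0], [0, 0, 0, 0]]])

```text
clock: 4.65
tool_pos: [0.5373, 0.1557, 0.0168]
orientation: [-173.3, 90.0, 9.8]
force: [-0.0, -0.5, -0.1]
opening: 0.0875
```

Run:
```python
from h import *
go(.537,.155,.017,-176.9)
```

```text
t 4.65 tcp [0.5373 0.1557 0.0168] zdir yaw -176.95 tilt [-0.     -0.0002] F [-0.0157 -0.512  -0.0852] open 0.08753265787757035 j [ 36.2168  22.6909 -28.0674   0.0094 -39.2298 -33.1725]
shift in tool axes now, cm [-0.02  0.07  0.03]
spin rad -0.0008
shift in axes after spin [-0.02  0.07  0.03]
```

move_arm(commands=[[[0, 0, 0, 0], [0, 0, 0, 0], [0, 0, 0, 0], [0, 0, 0, 0], [0, 0, 0, 0], [0, 0, 0, 0], [0, 0, 0, 0], [0, 0, 0, 0]]], jaw=0)

```text
clock: 5.45
tool_pos: [0.5371, 0.1555, 0.0165]
orientation: [48.1, 90.0, -128.9]
force: [0.5, 0.1, -0.1]
opening: 0.0292
```

move_arm(commands=[[[0, 0, 0, 0], [0, 0, 0, 0], [0, 0, 0, 0], [0, 0, 0, 0], [0, 0, 0, 0]]])

```text
clock: 5.95
tool_pos: [0.5373, 0.1556, 0.0166]
orientation: [-155.7, 90.0, 27.3]
force: [1.5, 0.3, -0.9]
opening: 0.0117
```

The gripper has closed on the bar with an opening of 11.7 mm. I lift now.

move_arm(commands=[[[-0.3, 0, 0, 0], [-0.7, 0, 0, 0], [-1.5, 0, 0, 0], [-2, 0, 0, 0], [-2.5, 0, 0, 0], [-3, 0, 0, 0], [-3, 0, 0, 0], [-2, 0, 0, 0]]])

```text
clock: 6.75
tool_pos: [0.5373, 0.1556, 0.1692]
orientation: [-150.7, 89.9, 32.4]
force: [1.9, 0.1, -3.7]
opening: 0.0119
```

move_arm(commands=[[[-1, 0, 0, 0], [0, 0, 0, 0], [0, 0, 0, 0], [0, 0, 0, 0]]])

```text
clock: 7.15
tool_pos: [0.5362, 0.1551, 0.175]
orientation: [24.0, 89.8, -153.0]
force: [0.2, -0.4, -3.1]
opening: 0.0119
```

Run:
```python
from h import *
# lid moved with tool: target = grasp tcp + (box-lid) displacement, grasp at handle (3,0) offset
go(.537,-.155,.17,-176.95-15.7+360)
p,d=snapshot("top");cv2.imwrite("pics/top1.png",p[100:320,160:460,::-1]);cv2.imwrite("pics/top1full.png",p[:,:,::-1]);np.save("pics/top1.npy",d)
p,d=snapshot("side");cv2.imwrite("pics/side2full.png",p[:,:,::-1]);np.save("pics/side2.npy",d)
```

```text
t 7.15 tcp [0.5362 0.1551 0.175 ] zdir yaw -176.98 tilt [0.0011 0.0025] F [ 0.2097 -0.4472 -3.1   ] open 0.011857770812477348 j [ 36.2115  12.013  -18.3166  -0.0287 -59.8243 -33.1737]
shift in tool axes now, cm [ 0.54 30.97  1.56]
spin rad -6.0096
shift in axes after spin [ 0.5  30.24 -6.87]
```

View pics/side2full.png

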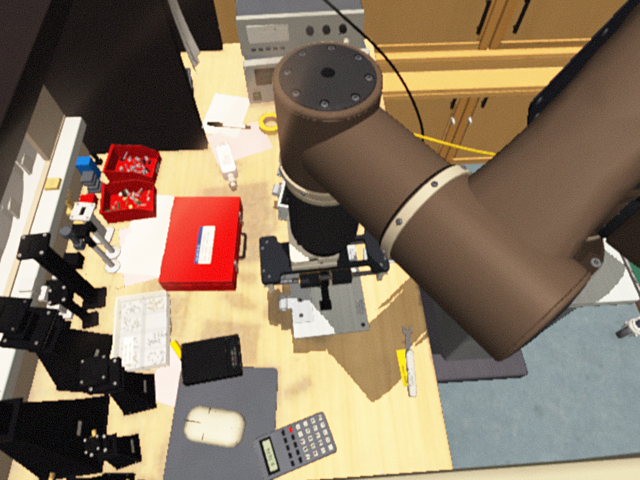

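The lid hangs level from the gripper at about (325,310), clear of the bench. Target TCP over the box is (0.5392, -0.158) with tool-z yaw 167.4°.

move_arm(commands=[[[0, 0, 0, 0.068], [0, 0, 0, 0.068], [0, 0, 0, 0.068], [0, 0, 0, 0.068], [0, 0, 0, 0]]])

```text
clock: 7.75
tool_pos: [0.5369, 0.1554, 0.1758]
orientation: [44.6, 89.9, -148.0]
force: [1.0, 0.2, -4.4]
opening: 0.0116
```

```bash
python3 -c "
from h import *
go(.5392,-.158,.17,167.4)"
```

```text
t 7.75 tcp [0.5369 0.1554 0.1758] zdir yaw 167.39 tilt [0.001 0.001] F [ 1.0123  0.2229 -4.3926] open 0.011588887435303548 j [ 36.2097  11.9872 -18.2457  -0.0067 -59.846  -48.8182]
shift in tool axes now, cm [ 0.6  30.53 -7.07]
spin rad -0.0002
shift in axes after spin [ 0.58 30.53 -7.07]
```

move_arm(commands=[[[0, 1, -0.2, 0], [0, 2, -0.5, 0], [0, 2.5, -0.6, 0], [0, 2.5, -0.6, 0], [0, 2.5, -0.6, 0], [0, 2.5, -0.6, 0], [0, 2.5, -0.6, 0], [0, 2.5, -0.6, 0]]])

```text
clock: 8.55
tool_pos: [0.5396, -0.031, 0.1764]
orientation: [33.8, 90.0, -158.6]
force: [1.0, 0.2, -2.5]
opening: 0.0119
```

move_arm(commands=[[[0, 2.5, -0.6, 0], [0, 2.5, -0.6, 0], [0, 2.5, -0.6, 0], [0, 2.5, -0.6, 0], [0, 1.5, -0.35, 0], [0, 0.5, -0.1, 0], [0, 0, 0, 0], [0, 0, 0, 0]]])

```text
clock: 9.35
tool_pos: [0.5416, -0.1524, 0.1765]
orientation: [-36.3, 90.0, 131.2]
force: [-0.5, 0.1, -3.5]
opening: 0.0117
```

move_arm(commands=[[[1.5, 0.5, -0.1, 0], [1.5, 0.5, -0.1, 0], [1, 0.5, -0.1, 0], [0.5, 0.5, -0.1, 0], [0, 0.5, 0, 0], [0, 0, 0, 0], [0, 0, 0, 0], [0, 0, 0, 0]]])

```text
clock: 10.15
tool_pos: [0.5406, -0.178, 0.1322]
orientation: [-170.2, 89.9, -2.7]
force: [-0.8, 0.3, -3.3]
opening: 0.0122
```

Run:
```python
from h import *
go(.5392,-.158,.12,167.4)
o=[]
for n,(a,b,c,e) in (("side",(250,130,370,250)),("top",(340,150,460,270))):
    p,d=snapshot(n);cv2.imwrite(f"pics/{n}3full.png",p[:,:,::-1]);np.save(f"pics/{n}3.npy",d);o.append(cv2.resize(p[b:e,a:c,::-1],(400,400),interpolation=cv2.INTER_CUBIC))
cv2.imwrite("pics/c3.png",np.hstack(o))
```

```text
t 10.15 tcp [ 0.5406 -0.178   0.1322] zdir yaw 167.46 tilt [-0.0002 -0.0011] F [-0.8339  0.2748 -3.3372] open 0.012180256515121658 j [  1.4671  15.2184 -20.2647   0.0057 -54.4536 -14.0148]
shift in tool axes now, cm [ 1.22 -1.93  0.57]
spin rad 0.001
shift in axes after spin [ 1.22 -1.93  0.57]
```

View pics/c3.png

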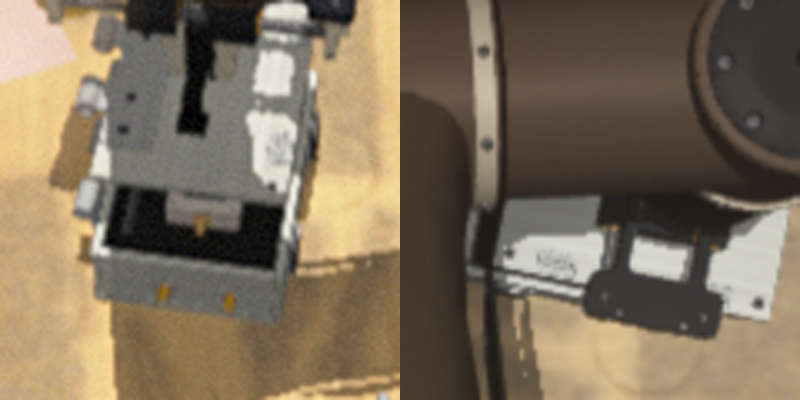

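The side view shows the lid above the box and about 2 cm too far to -y, because my last rows overshot. In the top view the arm hides most of it. I move back, then lower to just above the knuckles.

move_arm(commands=[[[0, -0.6, 0.2, 0], [0, -0.7, 0.2, 0], [0.4, -0.6, 0.15, 0], [0.8, 0, 0, 0], [0.8, 0, 0, 0], [0.5, 0, 0, 0], [0, 0, 0, 0], [0, 0, 0, 0]]])

```text
clock: 11.05
tool_pos: [0.5389, -0.1585, 0.1063]
orientation: [30.6, 90.0, -162.0]
force: [-0.1, 0.4, -4.0]
opening: 0.012
```

Run:
```python
from h import *
go(.5392,-.158,.088,167.4)
o=[]
for n,(a,b,c,e) in (("side",(250,130,370,250)),("top",(340,150,460,270))):
    p,d=snapshot(n);cv2.imwrite(f"pics/{n}4full.png",p[:,:,::-1]);np.save(f"pics/{n}4.npy",d);o.append(cv2.resize(p[b:e,a:c,::-1],(400,400) if n=="top" else (400,400),interpolation=cv2.INTER_CUBIC))
cv2.imwrite("pics/c4.png",np.hstack(o))
go(.5392,-.158,.088,167.4)
```

```text
t 11.05 tcp [ 0.5389 -0.1585  0.1063] zdir yaw 167.45 tilt [0.0003 0.0005] F [-0.1053  0.3826 -3.9728] open 0.012029159815412978 j [  3.5761  16.2323 -22.8213   0.0109 -50.9792 -16.1358]
shift in tool axes now, cm [ 1.83 -0.06 -0.02]
spin rad 0.0008
shift in axes after spin [ 1.83 -0.06 -0.02]
t 11.15 tcp [ 0.5392 -0.1585  0.1068] zdir yaw 167.44 tilt [ 0.     -0.0004] F [-1.0344  0.2627 -3.7456] open 0.012194624151819313 j [  3.5757  16.1981 -22.8      0.0104 -50.9796 -16.1384]
shift in tool axes now, cm [ 1.88 -0.05  0.01]
spin rad 0.0008
shift in axes after spin [ 1.88 -0.05  0.01]
```

View pics/c4.png

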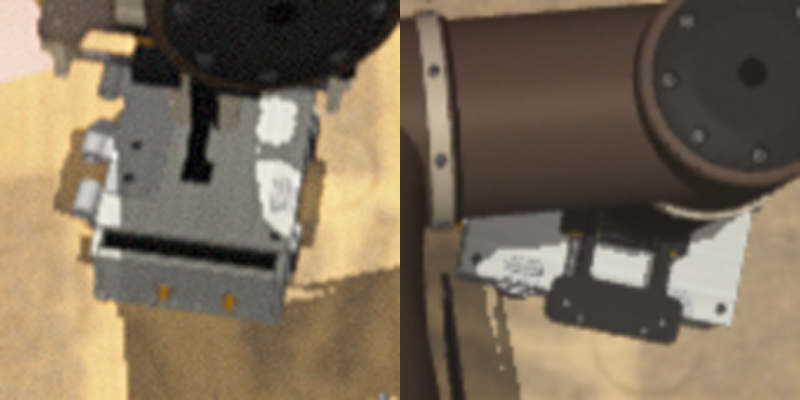

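The lid hangs over the box with its front edge near the box's front edge. I zoom in on both views to measure its corners.

Run:
```python
from h import *
s=cv2.imread("pics/side4full.png");t=cv2.imread("pics/top4full.png")
A=cv2.resize(s[160:228,265:345],(800,680)[0:2] if 0 else (640,544),interpolation=cv2.INTER_CUBIC)  # x8
B=cv2.resize(t[208:253,350:450],(800,360),interpolation=cv2.INTER_CUBIC)  # x8
cv2.imwrite("pics/zs.png",A[:, :]);cv2.imwrite("pics/zt.png",B)
c=np.full((600,800,3),0,np.uint8)
a=cv2.resize(s[170:222,268:348],(480,312),interpolation=cv2.INTER_CUBIC); c[:312,:480]=a   # x6
b=cv2.resize(t[208:252,350:450],(600,264),interpolation=cv2.INTER_CUBIC); c[320:584,:600]=b # x6
cv2.imwrite("pics/z4.png",c)
```

```text
(no output)
```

View pics/z4.png

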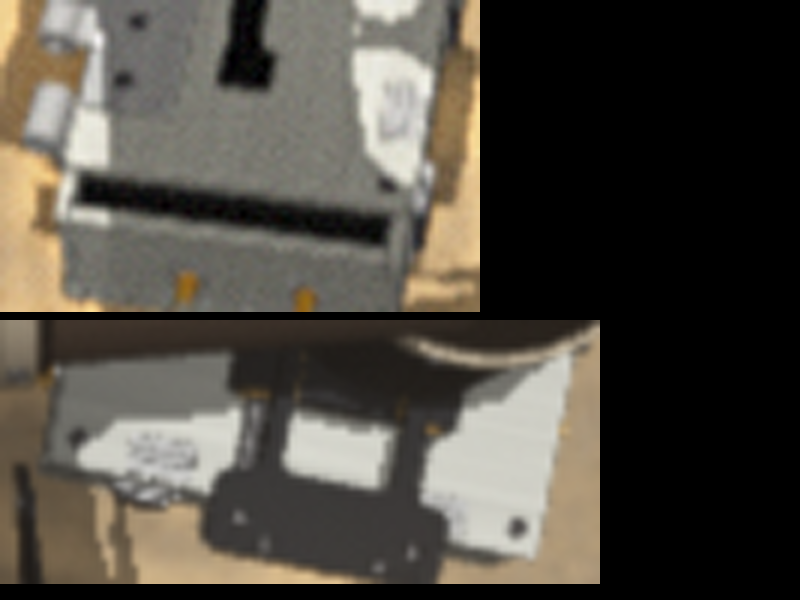

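Run:
```python
from h import *
B={"side":(np.array([.5366,-.1556]),-12.6),"top":(np.array([.5371,-.1604]),-12.6)}
def rep(n,lab,uv,zs):
    c,y=B[n];y=np.radians(y);R=np.array([[np.cos(y),-np.sin(y)],[np.sin(y),np.cos(y)]])
    for z in zs: print(n,lab,z,((ray(n,uv,z)[0,:2]-c)@R*1000).round(1))
f=lambda x,y,ox,oy:(ox+(x+.5)/6-.5,oy+(y+.5)/6-.5)
rep("side","front-left",f(411,208,268,170),(.090,.098))
rep("side","left edge mid",f(250,190,268,170),(.090,.098))
rep("side","left edge back",f(100,173,268,170),(.090,.098))
rep("top","front-left",f(42,145,350,208),(.090,.098))
rep("top","front-right",f(538,238,350,208),(.090,.098))
rep("top","right edge",f(575,30,350,208),(.090,.098))
```

```text
side front-left 0.09 [-66.2  82.3]
side front-left 0.098 [-66.7  87.6]
side left edge mid 0.09 [-8.1 83.9]
side left edge mid 0.098 [-9.1 89.3]
side left edge back 0.09 [46.5 85.3]
side left edge back 0.098 [44.9 90.7]
top front-left 0.09 [-68.1  91.6]
top front-left 0.098 [-68.8  91.9]
top front-right 0.09 [-65.4 -91.8]
top front-right 0.098 [-66.2 -90.4]
top right edge 0.09 [ 12.1 -91. ]
top right edge 0.098 [ 10.9 -89.6]
```

Run:
```python
from h import *
B={"side":np.array([.5366,-.1556]),"top":np.array([.5371,-.1604])};YAW={"side":-12.47,"top":-12.72}
def bx(n,uv,z):
    y=np.radians(YAW[n]);R=np.array([[np.cos(y),-np.sin(y)],[np.sin(y),np.cos(y)]]);return (ray(n,uv,z)[:,:2]-B[n])@R*1000
def rep(lab,n,uv,z,ax):
    p=bx(n,np.array(uv),z);i=1-ax;k=np.polyfit(p[:,i],p[:,ax],1);r=p[:,ax]-np.polyval(k,p[:,i]);g=abs(r)<2*np.median(abs(r))+.3;k=np.polyfit(p[g,i],p[g,ax],1)
    print(lab,"coord at 0:",k[1].round(2),"slope deg",np.degrees(k[0]).round(2),"n",g.sum(),"res",r[g].std().round(2),"range",p[:,i].min().round(),p[:,i].max().round())
s=cv2.imread("pics/side4full.png").astype(float);t=cv2.imread("pics/top4full.png").astype(float)
def cross(prof,x0,th):   # first falling crossing
    for i in range(len(prof)-1):
        if prof[i]>=th>prof[i+1]:return x0+i+(prof[i]-th)/(prof[i]-prof[i+1])
sv=s.max(2);uv=[]
for u in range(283,331):
    v=cross(sv[192:212,u],192,60)
    if v:uv.append((u,v))
for z in(.09,.098):rep("side left edge (lid->black)","side",uv,z,1)
# profile down the side image at u=310
print("profile u=310",sv[192:214,310].astype(int))
tv=t[...,2]-t[...,0]; uv=[]   # red-blue: wood high
print("row 235",tv[235,430:455].astype(int))
for v in range(215,246):
    u=cross(-tv[v,432:456],432,-22)
    if u:uv.append((u,v))
for z in(.09,.098):rep("top right edge","top",uv,z,1)
uv=[]
for u in range(425,438):
    v=cross(-tv[238:256,u],238,-22)
    if v:uv.append((u,v))
for z in(.09,.098):rep("top front right part","top",uv,z,0)
uv2=[]
for u in range(358,368):
    v=cross(-tv[225:242,u],225,-22)
    if v:uv2.append((u,v))
for z in(.09,.098):rep("top front left part","top",uv2,z,0);rep("front both","top",uv+uv2,z,0)
d=np.load("pics/side4.npy");P=cloud("side",d)
m=(P[...,2]>.085)&(P[...,2]<.11);
v,u=np.nonzero(m[180:215,283:325]);v+=180;u+=283;q=bx("side",np.c_[u,v],.098)
for y in range(76,98,2):
    g=(q[:,1]>y)&(q[:,1]<y+2);print(y,g.sum(),np.median(P[v[g],u[g],2]).round(4) if g.any() else "",end="; ")
```

```text
side left edge (lid->black) coord at 0: 87.25 slope deg 0.05 n 48 res 0.29 range -54.0 49.0
side left edge (lid->black) coord at 0: 92.6 slope deg 0.05 n 48 res 0.29 range -54.0 47.0
profile u=310 [121 124 118 117 122 124 120 127 132 114  77  39  21  15  10  38  96 128
 119 102 100 104]
row 235 [10  9 10 10  9 10 10  9  9 10 10 24 50 55 57 57 55 56 56 56 55 52 52 51
 49]
top right edge coord at 0: -90.53 slope deg 0.1 n 29 res 0.21 range -60.0 7.0
top right edge coord at 0: -89.14 slope deg 0.1 n 29 res 0.21 range -61.0 6.0
top front right part coord at 0: -85.42 slope deg -12.62 n 13 res 0.83 range -87.0 -61.0
top front right part coord at 0: -85.84 slope deg -12.62 n 13 res 0.82 range -86.0 -60.0
top front left part coord at 0: -66.59 slope deg -4.04 n 10 res 0.26 range 68.0 87.0
front both coord at 0: -70.96 slope deg -0.84 n 20 res 0.94 range -87.0 87.0
top front left part coord at 0: -67.26 slope deg -4.04 n 10 res 0.26 range 68.0 88.0
front both coord at 0: -71.64 slope deg -0.84 n 20 res 0.94 range -86.0 88.0
76 33 0.0979; 78 33 0.0977; 80 33 0.0975; 82 33 0.0975; 84 30 0.0977; 86 35 0.0971; 88 34 0.0938; 90 14 0.0913; 92 0 ; 94 0 ; 96 0 ;
```

Yaw agrees to 0.1° in both views, and y is within about 1–2 mm. One more check, on x along the front edge.

Run:
```python
from h import *
B={"side":np.array([.5366,-.1556]),"top":np.array([.5371,-.1604])};YAW={"side":-12.47,"top":-12.72}
def bx(n,uv,z):
    y=np.radians(YAW[n]);R=np.array([[np.cos(y),-np.sin(y)],[np.sin(y),np.cos(y)]]);return (ray(n,uv,z)[:,:2]-B[n])@R*1000
t=cv2.imread("pics/top4full.png").astype(int);s=cv2.imread("pics/side4full.png").astype(int)
for u in (362,366,428,431,434,437):
    v=np.arange(228,242) if u<400 else np.arange(240,254)
    print("top",u,"x@.09",bx("top",np.c_[np.full(len(v),u),v],.09)[:,0].round(0).astype(int),"V",t[v,u].max(1),"sat",(t[v,u,2]-t[v,u,0]))
for v in (176,182,188,194,198):
    u=np.arange(334,346);b=bx("side",np.c_[u,np.full(len(u),v)],.098)
    print("side",v,"x@.098",b[:,0].round(0).astype(int),"y",b[0,1].round(),"V",s[v,u].max(1),"sat",(s[v,u,2]-s[v,u,0]))
```

```text
top 362 x@.09 [-58 -60 -62 -64 -66 -69 -71 -73 -75 -77 -79 -82 -84 -86] V [ 64  93 122 120  95  65  73  92  99 102 104 105 104 104] sat [ 5  5  7  8  8  7 13 26 32 34 34 37 36 37]
top 366 x@.09 [-56 -58 -60 -63 -65 -67 -69 -71 -73 -75 -78 -80 -82 -84] V [202 208 208 205 186 109  83 114 154 163 165 169 170 168] sat [ 8  9  9  8  8  8  9 21 43 50 54 55 56 56]
top 428 x@.09 [-55 -57 -59 -61 -63 -65 -68 -70 -72 -74 -76 -78 -80 -83] V [205 206 208 209 207 178  97  90 130 171 175 175 176 178] sat [ 9  9  9 10  9  8  9 13 30 51 55 55 56 56]
top 431 x@.09 [-53 -55 -58 -60 -62 -64 -66 -68 -70 -73 -75 -77 -79 -81] V [208 209 211 212 214 198 127  81 103 152 171 173 176 176] sat [10 10 10  9  9  8  9 11 23 46 55 53 53 53]
top 434 x@.09 [-52 -54 -56 -58 -61 -63 -65 -67 -69 -71 -73 -76 -78 -80] V [205 195 177 173 204 210 189 128 146 173 174 172 173 175] sat [11  9  8  8  8 10  9 17 41 53 53 52 52 52]
top 437 x@.09 [-51 -53 -55 -57 -59 -61 -64 -66 -68 -70 -72 -74 -76 -79] V [195 157 118 148 199 212 203 172 172 174 174 172 172 173] sat [10  8  6  8 10  9 11 21 46 49 50 49 50 52]
side 176 x@.098 [-52 -54 -56 -58 -60 -63 -65 -67 -69 -71 -74 -76] y 14.0 V [119 124 124 131 133 132 125 101  80  54 102 199] sat [ 9 11 10  9 11 10 10  8  4  0 35 80]
side 182 x@.098 [-54 -56 -58 -61 -63 -65 -67 -69 -71 -74 -76 -78] y 30.0 V [224 222 231 230 233 221 142  97 124 127 128 124] sat [12 11 16 14 14 13  9 28 51 53 54 53]
side 188 x@.098 [-56 -58 -61 -63 -65 -67 -69 -71 -73 -76 -78 -80] y 46.0 V [207 204 197 206 198 128 109 139 149 151 145 138] sat [ 5  4  2  5  9 12 32 64 70 68 72 68]
side 194 x@.098 [-58 -61 -63 -65 -67 -69 -71 -73 -75 -78 -80 -82] y 62.0 V [227 224 222 214 141  98 131 144 141 138 136 170] sat [11  7 13 16  9 29 57 62 64 59 66 79]
side 198 x@.098 [-60 -62 -64 -66 -68 -70 -73 -75 -77 -79 -81 -83] y 73.0 V [226 230 218 185 173 204 149 110 113 110 142 208] sat [14 12 13 14  6  5 26 42 45 43 55 80]
```

In both views the lid's front edge sits about 1.4 mm too far forward. I shift it +1.2 mm in box x and +0.5 mm in y, then lower it in small steps while watching the force.

move_arm(commands=[[[0, -0.05, -0.12, 0], [0.2, 0, 0, 0], [0.2, 0, 0, 0], [0.2, 0, 0, 0], [0.2, 0, 0, 0], [0.2, 0, 0, 0], [0, 0, 0, 0], [0, 0, 0, 0]]])

```text
clock: 11.95
tool_pos: [0.5402, -0.1581, 0.0965]
orientation: [26.6, 90.0, -165.9]
force: [-0.3, 0.2, -3.3]
opening: 0.0117
```

move_arm(commands=[[[0.2, 0, 0, 0], [0.2, 0, 0, 0], [0.1, 0, 0, 0], [0.1, 0, 0, 0], [0.1, 0, 0, 0], [0.1, 0, 0, 0], [0, 0, 0, 0], [0, 0, 0, 0]]])

```text
clock: 12.75
tool_pos: [0.5403, -0.1581, 0.0886]
orientation: [-173.0, 90.0, -5.5]
force: [0.2, 0.1, -4.1]
opening: 0.0116
```

Run:
```python
from h import *
go(.5403,-.1583,.0785,167.4)
```

```text
t 12.75 tcp [ 0.5403 -0.1581  0.0886] zdir yaw 167.45 tilt [-0. -0.] F [ 0.2312  0.1088 -4.0526] open 0.011649044861506355 j [  3.607   17.5012 -23.7915   0.0006 -48.7046 -16.1534]
shift in tool axes now, cm [ 1.01  0.02 -0.01]
spin rad 0.0009
shift in axes after spin [ 1.01  0.02 -0.01]
```

The knuckles are 6 mm into the gaps and the force is still only the lid's weight. I continue slowly.

move_arm(commands=[[[0.1, 0, 0, 0], [0.1, 0, 0, 0], [0.1, 0, 0, 0], [0.1, 0, 0, 0], [0.05, 0, 0, 0], [0.05, 0, 0, 0], [0, 0, 0, 0]]])

```text
clock: 13.45
tool_pos: [0.5402, -0.1581, 0.084]
orientation: [174.6, 90.0, -17.9]
force: [-3.5, 1.2, 4.1]
opening: 0.0114
```

move_arm(commands=[[[0.05, 0, 0, 0], [0.05, 0, 0, 0], [0.05, 0, 0, 0], [0.05, 0, 0, 0], [0, 0, 0, 0]]])

```text
clock: 13.95
tool_pos: [0.5403, -0.1581, 0.0818]
orientation: [150.0, 90.0, -42.5]
force: [-3.8, 1.9, 6.4]
opening: 0.0115
```

move_arm(commands=[[[0.05, 0, 0, 0], [0.05, 0, 0, 0], [0.05, 0, 0, 0], [0, 0, 0, 0]]])

```text
clock: 14.35
tool_pos: [0.5403, -0.1581, 0.0805]
orientation: [164.5, 90.0, -28.0]
force: [-4.7, 1.9, 8.2]
opening: 0.0119
```

The seal is giving. I press the last 2 mm or so.

move_arm(commands=[[[0.05, 0, 0, 0], [0.05, 0, 0, 0], [0.05, 0, 0, 0], [0, 0, 0, 0]]])

```text
clock: 14.75
tool_pos: [0.5403, -0.1581, 0.0792]
orientation: [153.4, 90.0, -39.2]
force: [-4.9, 3.1, 9.9]
opening: 0.0116
```

move_arm(commands=[[[0.05, 0, 0, 0], [0.05, 0, 0, 0], [0, 0, 0, 0], [0, 0, 0, 0]]])

```text
clock: 15.15
tool_pos: [0.5403, -0.1582, 0.0786]
orientation: [161.9, 90.0, -30.6]
force: [-6.1, 3.1, 13.0]
opening: 0.012
```

Run:
```python
from h import *
go(.5403,-.1583,.0785,167.4);print(get_obs()["moment"])
p,d=snapshot("side");cv2.imwrite("pics/side5full.png",p[:,:,::-1]);np.save("pics/side5.npy",d)
q,d=snapshot("top");cv2.imwrite("pics/top5full.png",q[:,:,::-1])
s=p[:,:,::-1]
c=np.zeros((600,800,3),np.uint8)
c[:330,:480]=cv2.resize(s[167:222,268:348],(480,330),interpolation=cv2.INTER_CUBIC)
c[336:600,:600]=cv2.resize(q[208:252,350:450,::-1],(600,264),interpolation=cv2.INTER_CUBIC)
cv2.imwrite("pics/z5.png",c)
```

```text
t 15.15 tcp [ 0.5403 -0.1582  0.0786] zdir yaw 167.47 tilt [ 0.0002 -0.0005] F [-6.0573  3.0989 13.0419] open 0.012035485550231834 j [  3.6147  18.1865 -24.4121   0.0224 -47.3772 -16.157 ]
shift in tool axes now, cm [ 0.01  0.01 -0.  ]
spin rad 0.0013
shift in axes after spin [ 0.01  0.01 -0.  ]
[1.1508 2.3398 0.0027]
```

View pics/z5.png

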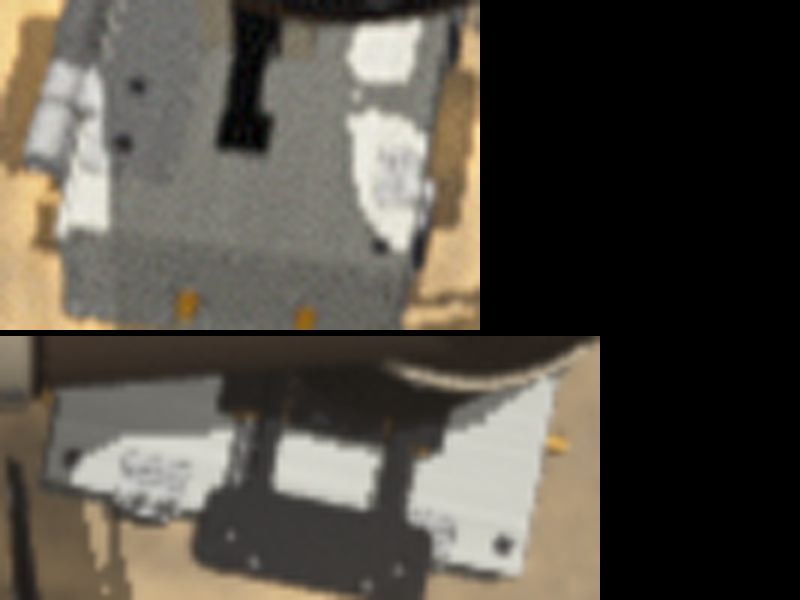

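The lid's knuckle lies in line with the box knuckle in the side view at (55,110), and the lid covers the rim flush. The force is about 13 N plus the lid's weight. There is a lateral force of about 7 N along box -x, so I re-measure x and y against the box.

Run:
```python
from h import *
B={"side":np.array([.5366,-.1556]),"top":np.array([.5371,-.1604])};YAW={"side":-12.47,"top":-12.72}
def bx(n,uv,z):
    y=np.radians(YAW[n]);R=np.array([[np.cos(y),-np.sin(y)],[np.sin(y),np.cos(y)]]);return (ray(n,uv,z)[:,:2]-B[n])@R*1000
for k,z in((4,.098),(5,.070)):
    I={n:cv2.imread(f"pics/{n}{k}full.png").astype(int) for n in("side","top")}
    V={n:i.max(2) for n,i in I.items()};S={n:i[...,2]-i[...,0] for n,i in I.items()}
    dv={4:0,5:9}[k]
    def fall(n,line,th,ax):  # first fall below th along line of pixels; box coord
        v=[V[n][b,a] for a,b in line]
        for i in range(len(v)-1):
            if v[i]>=th>v[i+1]:
                f=(v[i]-th)/(v[i]-v[i+1]);p=np.array(line[i])+f*(np.array(line[i+1])-line[i]);return bx(n,[p],z)[0]
    print(k,"side front x",[fall("side",[(u,v) for u in range(330,346)],170,0) for v in range(182+dv,197+dv,3)])
    print(k,"top front x",[fall("top",[(u,v) for v in range(226,254)],150,0) for u in (368,372,426,428,430,432)])
    r=[]
    for v in range(216,244,3):
        for u in range(428,452):
            if S["top"][v,u]<25<=S["top"][v,u+1]: r.append(bx("top",[(u+(25-S["top"][v,u])/(S["top"][v,u+1]-S["top"][v,u]),v)],z)[0]);break
    print(k,"top right y",np.array(r)[:,1].round(1))
    p=np.load(f"pics/side{k}.npy");P=cloud("side",p)
    H=[]
    c=(cv2.cvtColor(I["side"].astype(np.uint8),cv2.COLOR_BGR2HSV)[...,2]<45)&(P[...,2]>z+.025)&(P[...,2]<z+.045)
    v,u=np.nonzero(c[160:215,285:330]);q=bx("side",np.c_[u+285,v+160],z+.034);print(k,"handle visible: x med",np.median(q[:,0]),"ymax",q[:,1].max(),len(u))
```

```text
4 side front x [array([-66.2375,  28.342 ]), array([-67.033 ,  36.4531]), array([-65.6931,  44.8413]), array([-66.6926,  52.7813]), array([-66.1133,  60.9095])]
4 top front x [array([-66.3717,  66.9296]), array([-64.5371,  58.4217]), array([-65.8664, -61.2777]), array([-66.8379, -65.8738]), array([-66.3607, -70.193 ]), array([-66.4061, -74.6108])]
4 top right y [-89.2 -89.5 -89.6 -88.3 -89.6 -89.7 -89.3 -89.3 -89.7 -89.6]
4 handle visible: x med -0.04477981763507202 ymax 48.67890410643491 88
5 side front x [array([-65.7036,  32.5488]), array([-64.2725,  41.1045]), array([-66.0254,  49.0752]), array([-63.6514,  57.645 ]), array([-66.3292,  65.3306])]
5 top front x [array([-65.1176,  65.1762]), array([-64.7317,  56.1891]), array([-65.3441, -65.9357]), array([-65.2836, -70.4301]), array([-65.6403, -75.0029]), array([-54.6516, -77.4209])]
5 top right y [-88.9 -88.8 -89.  -88.  -89.  -89.1 -88.7 -88.9 -88.8 -89. ]
5 handle visible: x med 1.8610291349542607 ymax 49.55093314565197 93
```

Front edge is now at -65.2 mm (wanted -65) and y is about +1 mm, both well inside tolerance. I add a little more press to rest firmly on the rim.

move_arm(commands=[[[0.05, 0, 0, 0], [0.03, 0, 0, 0], [0, 0, 0, 0], [0, 0, 0, 0], [0, 0, 0, 0]]])

```text
clock: 15.75
tool_pos: [0.5403, -0.1582, 0.0785]
orientation: [166.4, 90.0, -26.1]
force: [-9.8, 4.4, 20.0]
opening: 0.0118
```

move_arm(commands=[[[0, 0, 0, 0], [0, 0, 0, 0], [0, 0, 0, 0], [0, 0, 0, 0], [0, 0, 0, 0]]])

```text
clock: 16.25
tool_pos: [0.5403, -0.1582, 0.0785]
orientation: [164.3, 90.0, -28.2]
force: [-9.1, 5.1, 19.4]
opening: 0.0117
```

The height has stopped changing (TCP z 0.0785, so lid z is about 0.062) while the force rose to about 20 N and stays steady: the lid is on the rim. I hand in.

```bash
python3 -c "
from h import *
go(.5403,-.1583,.0785,167.4);print(close_job());print(get_obs()['force'],get_obs()['tool_pos'])"
```

```text
t 16.25 tcp [ 0.5403 -0.1582  0.0785] zdir yaw 167.49 tilt [ 0.0002 -0.0008] F [-9.1116  5.1169 19.4017] open 0.011700472570513641 j [  3.6203  18.1801 -24.4359   0.0345 -47.3432 -16.1565]
shift in tool axes now, cm [ 0.    0.01 -0.  ]
spin rad 0.0015
shift in axes after spin [ 0.    0.01 -0.  ]
the job is handed in; nothing more can be done
None
the job is handed in; nothing more can be done
```

The lid is on the box with its knuckles in the gaps and pressed down onto the rim. The gripper still holds the handle and keeps pressing, and I handed the job in at 16.3 s. The close-out reports no verdict, so success rests on my own checks.

**Last checks that agreed**
- **Height:** the lid's underside worked out at about 62 mm, from the tool height. It stopped moving down as the push rose to a steady 19–20 N, so it is resting on the rim and not just on the seal.
- **Fore-and-aft:** the front edge measured about -65.2 mm in both views, where -65 mm is ideal. The side-view points scattered by about ±1.5 mm.
- **Yaw and level:** just before lowering, yaw matched the box within about 0.1° in both views. At the end the tool was tilted less than 0.001 rad.
- **Gentleness:** I saw no sign of the knuckles catching on the way down, and the vertical push on the tool never read above 20 N.

**Checks that disagreed or stayed open**
- **Along the hinge axis:** the two cameras differ by 4–5 mm in absolute y, so I worked from lid-to-box differences. Before lowering they put the lid at about +0.9 mm (top view) and -2 to -2.7 mm (side view). After pressing, the top view gave about +1 mm. Both are inside the 5 mm limit.
- **Side force:** pressing also produced a steady sideways force of about 10 N towards the front of the box. It grew with the push, so I took it for friction. The lid's position stayed good, so I left it.

I did not take a final picture of the pin and tools. The arm never went down near the bench's front edge where they lie.

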